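# Hang the tray and fork brackets on the slotted post

## Task

Rig the slotted steel post for the next rotor job: hang the tray bracket in its bottom row of slots and the fork bracket in its top row, pushing each one's two hooks through the slots and then pressing it down until the hooks are fully home and it hangs level. Let go of both, and leave everything else on the counter where it is.

Things in the scene. Friction and masses are not known exactly. Their poses are not given: they have to be found in the camera images.
- tray_rib (a point): Tray bracket, steel (sizes in mm): floor plate 120 long, 70 wide, 5 thick, rim round its sides and front (top 13 above the underside). An upright central rib, 12 thick, 90 long, top 55 above the underside, is gripped from above. This point: inside the rib, 36 above the underside, 68 from the back plate's rear face. +x level towards the hooks, y across the rib, z up. 0.25-0.5 kg.
- fork_rib (a point): Fork bracket, steel (mm): the same rib, back plate and hooks, but a 64 wide floor plate ending in two prongs (17 wide, 30 apart, upturned tips 17 tall), 136 long in all. This point: inside the rib, 36 above the underside, 68 from the back plate's rear face. Axes as tray_rib. 0.25-0.5 kg. Both brackets start upright on the counter on their floor plates, yaw -1 to 1.4.
- tray_hooks (a point): Tray bracket: point on the rear face of its back plate (5 thick, 66 tall), midway between the two hooks, at the necks' undersides: 68 ahead of and 14 above tray_rib, same axes. Hooks at y -20 and +20, 9 wide: neck 9 high sticks 13.5 out of the rear face, and at its end a lip 5 thick hangs 9 below the neck's underside, leaving an 8.5 gap to the face.
- fork_hooks (a point): Fork bracket: the same point between its own two hooks (same hooks), 68 ahead of and 14 above fork_rib, 50 above the underside. To hang a bracket: necks' undersides about 13 above the slots' bottom edges, push along +x until the back plate meets the post, then 13 down. Friction can hold it half-way, so press it down. Hung, it has some 2.5 of play.
- bottom_row (a point): Lowest row of the fixed post: point on its front face midway between the row's two slots, at their bottom edges, 82 above the counter. +x points level into the post (as the hooks go in), y across, z up. Slots go right through, 14 wide, 26 high, centres at y -20 and +20. A hung bracket's hooks point lies here, axes parallel.
- top_row (a point): Top row of slots of the post: the same point, 212 above the counter; same axes and slots. A bracket hung here bars the way from above to the rows below.
- post: Fixed dark steel post, a channel open at the back: 84 wide, 260 tall, front plate 6 thick with three rows of two slots (bottom edges 82, 147, 212 up). Origin: on the counter, middle of the front face; +x into the post. Its foot, 110 by 120 and 12 high, lies behind the face.
- flywheel: Blackened iron flywheel, disc 150 across, rim 30 high, hub 38 high, lying flat; origin: centre of underside. Bystander.
- cup: White porcelain cup, 72 across the rim, 75 tall; origin: centre of underside. It stands beside the post, on its +y side. Bystander.
- carrier: Nickel tube carrier with glass tubes, 60 (x) by 130 (y), 84 tall; origin: centre of underside. Bystander.
- jar: Small amber jar with brass cap, 40 across, 60 tall; origin: centre of underside. It stands beside the post, on its -y side. Bystander.
- oilcan: Copper oil can with a thin spout, 60 across, 90 tall; origin: centre of underside. Bystander.
- bearing: Steel bearing ring, 48 across, 16 high; origin: centre of underside. Bystander.
- spanner_a: Brass spanner 120 long, under 20 high, lying in front of the post's foot, under the place of the bottom bracket; origin about its middle. Bystander.
- spanner_b: Brass spanner 170 long, under 20 high, lying out to the right; origin about its middle. Bystander.
Things that resemble listed ones, but are neither listed nor needed, are in the scene too. What is shaped like the part that bears fork_rib but purple or yellow is not meant.

How it is judged:
By the outcome, as a careful person would: the job done as asked, in the order asked, and still so for the second after the job is handed in, with the robot touching nothing.
It also fails if it takes over 64 s, if anything falls off the work surface, if the arm or the gripper's body presses on something with over 40 N, if the wrist force passes 120 N, or if a joint passes its speed limit or range.

## Robot

A 7-joint arm with a two-finger parallel gripper is mounted at the origin on the work surface. World frame = base frame: x ahead of the robot, y to its left, z up, the work surface at z = 0. Lengths are in m, angles in rad, forces in N, time in s.
With the tool pointing down it reaches from about 0.35 to 0.9 m from the base axis. Payload 8.1 kg.
Tool frame: the origin (TCP) lies at the centre of the arm's flange, where the gripper is bolted on; the fingertips stand 178 mm ahead of it and the grasp point (between the pads) lies 159 mm ahead of it; x points along the fingers, z is the direction in which the jaws open and shut, and the axes are right-handed (so a half turn about x gives the same grasp; the last joint's range is limited). The gripper opens to 92 mm and grips with 3 to 60 N. Pads are 19 mm wide; open, the fingers measure 130 mm over their backs; the gripper's body (75 mm by 190 mm) begins 47 mm behind the grasp point.
Start: joints at [1.23, 0.434, 0.025, 1.573, -0.012, 1.134, -0.075], TCP at [0.147, -0.607, 0.405] pointing down, gripper open.
Joint ranges: [-2.62, 2.62], [-0.44, 2.09], [-1.27, 1.32], [0.08, 2.57], [-1.32, 4.46], [0.12, 2], [-2.74, 2.74]. Speed limits (rad/s): [2.22, 2.22, 3.01, 3.01, 3.14, 3.14, 3.14].

## Interface

Orientations are given as a rotation vector (axis times angle).
In Python, from cell import arm, get_image, search_frame, pinpoint gives the robot as it stands.
- The arm moves only by the tool arm_command, never from a script. Its argument "motion" is a list of rows, each a list of 7 numbers: the finger opening in mm, from 0 to 91.8, then the shift along the tool's x, y, z in mm, then the turn, a rotation vector about the tool's x, y, z in degrees. In form: [[fingers, x, y, z, ax, ay, az], ...]. A call has 1 to 5 rows; each row shifts and turns the commanded pose from where the row before left it, along the tool's axes as they then stand; what a row does not reach is not made up. A row lasts 1/8 s, in which the tool goes at most 62.5 mm and 10.7 degrees, less where a joint would pass 70% of its speed; a pose out of reach is approached as far as the arm can. A call with a gripper value outside its range is refused whole. The fingers move at their own pace and stop on an object; "newtons" is the grip in N (left out, the last holds). Time passes only in rows, so rows that do not move let the fingers close. It gives the time, the measured TCP pose, the force and the opening at its end, in the units of the state.
- arm.observe(): the state, without advancing time (a new reading comes with each control period).
- get_image(name): name is "side" or "top" or "wrist"; returns a dict with "frame" (480x640x3 uint8, red, green, blue), "range_z" (480x640 float32, m along the optical axis (not along the pixel's ray), 0 where there is no reading), "K" (3x3 intrinsics, pixels), "origin" and "rotation" of the camera in the world; the wrist camera has in their place "tool_from_camera" (4x4, takes a point from camera to tool coordinates, whose origin is the TCP and whose axes are the tool frame's). Camera axes: x right, y down, z forward; pixel columns grow to the right and rows downward; lengths in m; the calibration is good to about 2 mm. A picture is of the moment at which its call begins: read the wrist's pose just before it.
- arm.sign_off(): hands the job in, once; it reports no verdict.
Trained networks look in the newest picture that a camera, given by its name, has taken for a name from the list of things; names that differ only in an ending like _2 or _b are one class to them, and where a whole thing is asked for, a point or a joint stands for the part that bears it (a point fixed in the world has none). Each returns a list of dicts, best first, with "p" (0 to 1); they miss things now and then, are a little off and sometimes report something else, mostly with a low value. They report only what shows in the picture. A call takes as long as a camera call. They do not tell look-alikes from the thing itself.
- search_frame(camera, target): "point" ([x, y, z] in m, in world coordinates, good to about 4 mm: the middle of the surface that is visible of it).
- pinpoint(camera, target): "point" ([x, y, z] in m, in world coordinates, good to about 4 mm: a listed point, or the origin of a listed thing).
The state is a dict: "clock": time; "joints": joint angles; "dq": joint speeds; "joint_efforts": joint torques, N m; "position": TCP position; "ee_rot": TCP orientation; "force": force on the tool from outside, world axes, zero at the start; "ft_torque": the same for the moment, N m; "width": opening from 0.0 (shut) to 1.0 (fully open).
Only numpy, scipy, OpenCV 4.12 (cv2) and the standard library are available. Lean on these libraries where they do the work, as an engineer would, in place of code of your own. Each camera call takes 0.05 s, during which the arm holds its last target. There are 200 camera calls.

## Working session

There is one attempt and no reset: what is moved stays moved. The work goes in short steps, Python scripts to look and compute and a tool call to move; the robot and the scene stay as the last step left them, time stands still between calls to the robot, and variables do not carry over. Pictures are saved under pics/ and viewed, about 8 in all and at most 12, crops included, and the job is handed in when it is done.

Besides the shell and the picture viewer there is one more tool, called after ">>>" as name(argument=value, ...) on one line, values as JSON. arm_command: Moves the arm, as the interface text tells. Its arguments: {"type":"object","properties":{"motion":{"type":"array"},"newtons":{"type":"number"}},"required":["motion"]}

```bash
ls; mkdir -p pics; cat > h.py <<'E'
import numpy as np, cv2
from cell import arm, get_image, search_frame, pinpoint
from scipy.spatial.transform import Rotation as R
def cloud(im,T=None):
    z=im["range_z"];K=im["K"];v,u=np.mgrid[:480,:640]
    P=np.stack([(u-K[0,2])/K[0,0]*z,(v-K[1,2])/K[1,1]*z,z],-1)
    if T is None: return P@np.array(im["rotation"]).T+np.array(im["origin"])
    return P@T[:3,:3].T+T[:3,3]
def save(im,n): cv2.imwrite(f"pics/{n}.png",im["frame"][:,:,::-1])
def wrist():
    s=arm.observe();im=get_image("wrist");T=np.eye(4);T[:3,:3]=R.from_rotvec(s["ee_rot"]).as_matrix();T[:3,3]=s["position"]
    return im,T@np.array(im["tool_from_camera"])
E
python3 - <<'E'
from h import *
np.set_printoptions(precision=4,suppress=True)
s=arm.observe();print(s); print(R.from_rotvec(s["ee_rot"]).as_matrix())
ims={}
for c in("top","side"):
    im=get_image(c);save(im,c+"0");print(c,im["origin"],np.array(im["rotation"]).tolist(),im["K"][0,0])
    for t in("tray_rib","fork_rib","tray_hooks","fork_hooks","bottom_row","top_row","post","cup","jar","spanner_a","carrier","oilcan","flywheel"):
        print(c,t,[(np.round(d["point"],3).tolist(),round(d["p"],2)) for d in pinpoint(c,t)[:4]])
E
```

```text
pics
{'clock': 0.0, 'joints': array([ 1.2304,  0.4352,  0.025 ,  1.5741, -0.0116,  1.134 , -0.0751]), 'dq': array([-0.0013,  0.0017,  0.0016,  0.0009, -0.0008, -0.0007, -0.0003]), 'joint_efforts': array([  0.0015, -66.7827,   0.9857, -31.4458,  -0.0605,   0.043 ,
         0.0001]), 'position': array([ 0.1471, -0.6072,  0.4039]), 'ee_rot': array([ 1.0332,  1.3137, -1.0318]), 'force': array([-0.6281,  0.7132,  0.6696]), 'ft_torque': array([-0.0038, -0.0064,  0.0186]), 'width': 0.9979446936999335}
[[-0.0005  0.9719  0.2355]
 [ 0.0015  0.2355 -0.9719]
 [-1.     -0.0002 -0.0016]]
top [ 0.2571 -0.0807  1.4528] [-2.1084670038080136, 2.125019571419059, -0.19791091586468762] 558.1292397884594
top tray_rib [([0.443, -0.072, 0.04], 0.94), ([0.505, -0.104, 0.042], 0.53)]
top fork_rib [([0.736, -0.402, 0.038], 0.81), ([0.241, -0.429, 0.035], 0.81), ([0.569, -0.267, 0.038], 0.72), ([0.505, -0.104, 0.045], 0.43)]
top tray_hooks [([0.504, -0.106, 0.042], 0.71)]
top fork_hooks [([0.716, -0.336, 0.05], 0.72), ([0.203, -0.488, 0.051], 0.72), ([0.636, -0.281, 0.052], 0.64), ([0.709, 0.096, -0.001], 0.36
[... 799 characters left out ...]
 -0.052, 0.002], 0.17)]
side tray_hooks [([0.506, -0.109, 0.052], 0.69), ([0.657, 0.196, 0.214], 0.32)]
side fork_hooks [([0.634, -0.277, 0.049], 0.93), ([0.717, -0.332, 0.048], 0.91), ([0.206, -0.483, 0.051], 0.9)]
side bottom_row [([0.661, 0.2, 0.081], 0.66)]
side top_row [([0.654, 0.2, 0.211], 0.76)]
side post [([0.658, 0.198, 0.002], 0.58)]
side cup [([0.526, 0.212, 0.0], 0.71), ([0.656, 0.198, 0.001], 0.49)]
side jar [([0.711, 0.098, 0.001], 0.92)]
side spanner_a [([0.607, 0.134, 0.002], 0.96), ([0.477, -0.494, 0.0], 0.76)]
side carrier [([0.336, 0.38, -0.005], 0.88)]
side oilcan [([0.712, 0.098, 0.002], 0.62), ([0.385, -0.27, -0.0], 0.57)]
side flywheel [([0.756, -0.13, -0.001], 0.98)]
```

```bash
sed -i 's/np.array(im\["rotation"\]).T/R.from_rotvec(im["rotation"]).as_matrix().T/' h.py
python3 - <<'E'
from h import *
np.set_printoptions(precision=4,suppress=True)
from cell import *
for c in("top","side"):
    im=get_image(c);P=cloud(im);np.save(c+"P.npy",P);np.save(c+"F.npy",im["frame"])
    F=im["frame"]
    # top surfaces: rib tops
    for n,g in(("tray",(0.445,-0.071)),("f1",(0.567,-0.269)),("f2",(0.74,-0.4)),("f3",(0.24,-0.429))):
        m=(np.hypot(P[...,0]-g[0],P[...,1]-g[1])<0.085)&(abs(P[...,2]-.055)<0.004)&(im["range_z"]>0)
        q=P[m][:,:2]
        if len(q)>10:
            c0=q.mean(0);w,V=np.linalg.eigh(np.cov((q-c0).T));a=V[:,1]
            b=cv2.minAreaRect((q*1000).astype(np.float32))
            print(c,n,len(q),c0,"yaw",np.degrees(np.arctan2(a[1],a[0])),"ext",np.sqrt(12*w),b,"rgb",np.median(F[m],0))
    # post front
    d=P-np.array([.66,.198,0]);
    m=(np.linalg.norm(d[...,:2],axis=-1)<0.15)&(P[...,2]>.05)&(P[...,2]<.255)&(im["range_z"]>0)
    # top edge
    m2=(np.linalg.norm(d[...,:2],axis=-1)<0.17)&(abs(P[...,2]-.26)<.006)&(im["range_z"]>0)
    print(c,m.sum(),m2.sum(),cv2.minAreaRect((P[m2][:,:2]*1000).astype(np.float32)) if m2.sum()>5 else 0)
E
```

```text
top tray 162 [ 0.4726 -0.0882] yaw 145.4470156522341 ext [0.0289 0.1053] ((472.3073425292969, -98.60400390625), (62.04233932495117, 102.9700698852539), 76.65843963623047) rgb [216. 220. 229.]
top f1 169 [ 0.597  -0.2732] yaw 167.2099798145309 ext [0.0312 0.107 ] ((597.5970458984375, -284.32916259765625), (106.52946472167969, 55.89468765258789), 1.3969159126281738) rgb [214. 218. 226.]
top f2 158 [ 0.7309 -0.3717] yaw 105.11451923944048 ext [0.0363 0.1127] ((739.8651733398438, -366.98779296875), (59.814998626708984, 110.64148712158203), 31.141939163208008) rgb [247. 247.  10.]
top f3 210 [ 0.2288 -0.4527] yaw 59.764011030718706 ext [0.0366 0.1115] ((235.74014282226562, -459.2619323730469), (110.56466674804688, 60.15132522583008), 42.554290771484375) rgb [217.  94. 222.]
top 1428 197 ((673.4793701171875, 210.15765380859375), (35.904884338378906, 83.99008178710938), 47.051239013671875)
side tray 202 [ 0.4737 -0.0872] yaw 148.84097277747904 ext [0.0422 0.111 ] ((467.7264404296875, -97.31332397460938), (66.03954315185547, 101.67350769042969), 75.9867935180664) rgb [226.5 229.  220.5]
side f1 145 [ 0.5961 -0.2713] yaw 168.23304865243927 ext [0.0379 0.1062] ((599.0270385742188, -262.7161560058594), (64.68022155761719, 105.98440551757812), 64.62594604492188) rgb [226. 223. 212.]
side f2 94 [ 0.7275 -0.3618] yaw 103.33692827874414 ext [0.0412 0.117 ] ((737.802490234375, -367.1658020019531), (57.72154235839844, 109.83537292480469), 32.22608947753906) rgb [255. 251.   0.]
side f3 160 [ 0.2272 -0.4492] yaw 58.16580349374995 ext [0.0385 0.1125] ((218.8994140625, -448.6357421875), (116.25840759277344, 60.581687927246094), 76.18421173095703) rgb [187.5  70.  200. ]
side 2069 240 ((671.342041015625, 211.2527313232422), (33.69150161743164, 89.4655990600586), 47.26388931274414)
```

View pics/top0.png

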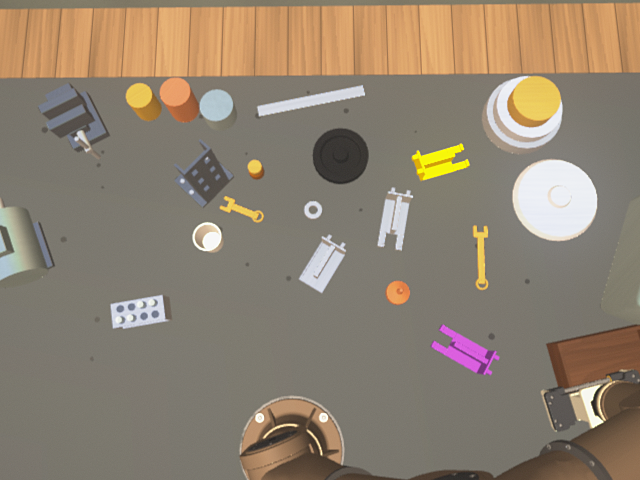

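View pics/side0.png

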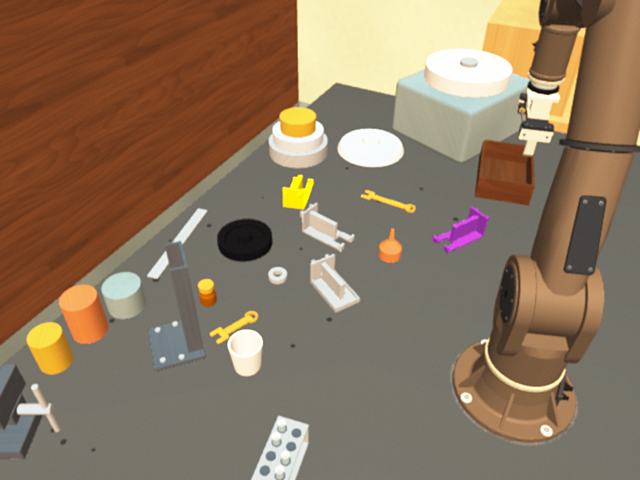

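The top view shows the steel tray at (323,263), the steel fork at (395,218) and the decoys in yellow and purple. The post is at (203,178), with its face towards spanner_a and the cup at (207,237). The side view agrees. The post's yaw is about 47°, the tray's about -32° and the fork's about -8°. Next I move above the tray and measure it with the wrist camera.

>>> arm_command(motion=[[90,0,41.7,-45.2,0,0,0],[90,0,41.7,-45.2,0,0,0],[90,0,41.7,-45.2,0,0,0],[90,0,41.7,-45.2,0,0,0],[90,0,41.7,-45.2,0,0,0]])

```text
clock: 2.12
position: [0.2973, -0.3368, 0.405]
ee_rot: [1.032, 1.311, -1.032]
force: [1.3, -0.1, 0.5]
width: 0.977
```

>>> arm_command(motion=[[90,0,41.7,-45.2,0,0,0],[90,0,41.7,-45.2,0,0,0],[90,0,41.7,-45.2,0,0,0],[90,0,41.7,-45.2,0,0,0],[90,0,41.7,-45.2,0,0,0]])

```text
clock: 2.75
position: [0.4467, -0.0682, 0.4051]
ee_rot: [1.033, 1.311, -1.032]
force: [0.9, -0.7, -0.1]
width: 0.98
```

>>> arm_command(motion=[[90,0,0,0,9.1,0,0],[90,0,0,0,9.1,0,0],[90,0,0,0,9.1,0,0],[90,0,0,0,9.1,0,0],[90,0,0,0,9.1,0,0]])

```text
clock: 3.38
position: [0.446, -0.0699, 0.4048]
ee_rot: [1.61, 0.889, -1.609]
force: [-0.8, -0.3, -0.2]
width: 0.981
```

>>> arm_command(motion=[[90,0,0,0,0,0,0],[90,0,0,0,0,0,0]])

```text
clock: 3.62
position: [0.446, -0.0699, 0.4048]
ee_rot: [1.604, 0.895, -1.603]
force: [0.3, -0.4, 0.1]
width: 0.98
```

```bash
cat > m.py <<'E'
from h import *
import sys
np.set_printoptions(precision=4,suppress=True)
n=sys.argv[1];nm=sys.argv[2]
s=arm.observe();print(s["clock"],s["position"],R.from_rotvec(s["ee_rot"]).as_matrix().tolist(),s["joints"],s["force"])
im,T=wrist();save(im,nm);P=cloud(im,T);np.savez(nm,P=P,F=im["frame"])
print("cam",T[:3,3],T[:3,2])
ok=im["range_z"]>0
for t in (n+"_rib",n+"_hooks"): print(t,[(np.round(d["point"],4).tolist(),round(d["p"],2)) for d in pinpoint("wrist",t)[:3]])
E
python3 m.py tray w1
```

```text
3.625 [ 0.446  -0.0699  0.4048] [[0.00015373168644634838, 0.8510765240878809, -0.5250416426466182], [-4.624459494628752e-05, -0.5250416422389448, -0.8510765369674276], [-0.9999999871140028, 0.000155117769417068, -4.135784799123854e-05]] [ 0.285   0.1723 -0.2839  1.9556  0.0564  1.0209 -2.148 ] [ 0.2931 -0.3845  0.1023]
cam [ 0.5027 -0.1056  0.3852] [-0.2127  0.1324 -0.9681]
tray_rib [([0.4524, -0.0743, 0.0397], 0.96)]
tray_hooks [([0.5031, -0.1094, 0.0512], 0.76)]
```

View pics/w1.png

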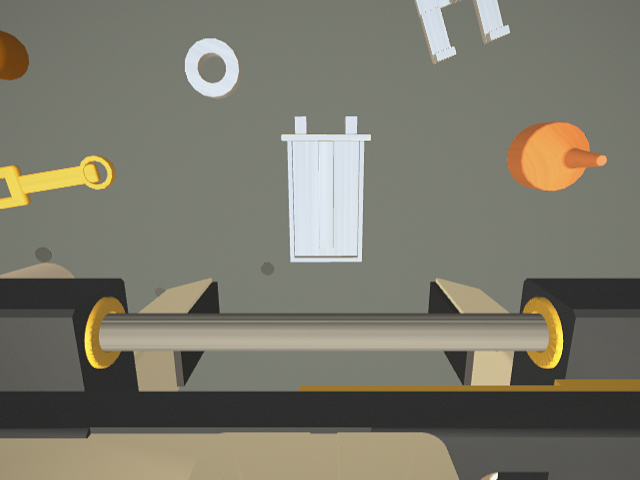

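The tray is centred at (325,200), nearly aligned with the tool. Its back plate is at row 137 and its hooks at columns 301 and 351.

```bash
cat > fit.py <<'E'
from h import *
import sys
from scipy.optimize import minimize
np.set_printoptions(precision=4,suppress=True)
def fit(P,g,yaw0,verbose=1):
    """g: approx rib pt (x,y). Refines yaw, y from rib top + back plate; x from backplate"""
    near=(np.hypot(P[...,0]-g[0],P[...,1]-g[1])<0.12)&np.isfinite(P[...,2])
    Q=P[near]; yaw=yaw0
    g=np.array(g,float)
    for it in range(6):
        c,s=np.cos(yaw),np.sin(yaw); L=(Q[:,:2]-g)@np.array([[c,-s],[s,c]])
        z=Q[:,2]
        bp=(abs(z-.066)<.004)&(L[:,0]>.045)&(abs(L[:,1])<.05)
        rib=(abs(z-.055)<.004)&(L[:,0]<.058)&(L[:,0]>-.045)&(abs(L[:,1])<.013)
        kx=np.polyfit(L[rib,0],L[rib,1],1); kb=np.polyfit(L[bp,1],L[bp,0],1)
        yaw+=np.arctan(kx[0]); 
        off=(L[rib,1].min()+L[rib,1].max())/2
        x=(np.percentile(L[bp,0],2)+np.percentile(L[bp,0],98))/2-.0655
        g=g+np.array([c,s])*x+np.array([-s,c])*off
    print("rib z",z[rib].mean(),"n",rib.sum(),bp.sum(),"rib y ext",L[rib,1].min(),L[rib,1].max(),"x ext",L[rib,0].min(),L[rib,0].max(),"bp x",L[bp,0].min(),L[bp,0].max(),"bp y",L[bp,1].min(),L[bp,1].max(),"bp z",z[bp].mean(),"skew deg",np.degrees(np.arctan(kb[0])))
    print("g",g,"yaw deg",np.degrees(yaw)); return g,yaw
if __name__=="__main__":
    P=np.load(sys.argv[1]+".npz")["P"]; g=[float(sys.argv[2]),float(sys.argv[3])]
    fit(P,g,np.radians(float(sys.argv[4])))
E
python3 fit.py w1 .451 -.073 -32
python3 - <<'E'
from h import *
np.set_printoptions(precision=4,suppress=True)
# post from top and side clouds
for c in("top","side"):
    P=np.load(c+"P.npy"); yaw=np.radians(47)
    for it in range(6):
        c_,s_=np.cos(yaw),np.sin(yaw);L=(P[...,:2]-[.66,.198])@np.array([[c_,-s_],[s_,c_]])
        z=P[...,2]
        f=(abs(L[...,0])<.012)&(abs(L[...,1])<.05)&(z>.03)&(z<.25)
        f2=f&(abs(L[...,0]-np.median(L[f][:,0]))<.003)
        k=np.polyfit(L[f2][:,1],L[f2][:,0],1); yaw-=np.arctan(k[0])
    t=(abs(z-.26)<.004)&(abs(L[...,0])<.06)&(abs(L[...,1])<.06)
    print(c,"yaw",np.degrees(yaw),"face x",np.median(L[f2][:,0]),f2.sum(),"y ext",np.percentile(L[f2][:,1],[0,1,99,100]),"top y",L[t][:,1].min(),L[t][:,1].max(),"top x",L[t][:,0].min(),L[t][:,0].max(),z[t].mean())
E
```

```text
rib z 0.055252428590427644 n 1405 550 rib y ext -0.005615141134666886 0.005615141193932617 x ext -0.026368216964858502 0.05773500755540442 bp x 0.06323569277853704 0.06778914537481952 bp y -0.034725047440092915 0.0346795891207501 bp z 0.06625158499073322 skew deg -0.1469053696454733
g [ 0.4485 -0.0738] yaw deg -31.597619468642918
top yaw 46.98060057656018 face x 0.0022040774872221867 1004 y ext [-0.0438 -0.0428  0.04    0.0405] top y -0.043572672972396795 0.04042158643547578 top x 0.0006253664160047485 0.03608916063224514 0.2600316644854131
side yaw 49.49875679961884 face x 0.007391038978086111 279 y ext [-0.0424 -0.0387  0.045   0.0457] top y -0.04416572436982609 0.04450134011184436 top x -0.0007033833789316808 0.03583357569596259 0.26042242199917687
```

>>> arm_command(motion=[[40,30,4.2,2,0,0,0],[40,60,0,0,0,0,0],[40,60,0,0,0,0,0],[40,40,0,0,0,0,0],[40,19,0,0,0,0,0]])

```text
clock: 4.4
position: [0.4478, -0.0738, 0.1936]
ee_rot: [1.604, 0.895, -1.608]
force: [-0.3, -0.9, -0.6]
width: 0.486
```

>>> arm_command(motion=[[40,0,0,0,0,0,0],[0,0,0,0,0,0,0],[0,0,0,0,0,0,0],[0,0,0,0,0,0,0],[0,0,0,0,0,0,0]], newtons=50)

```text
clock: 5.03
position: [0.4488, -0.0739, 0.1964]
ee_rot: [1.607, 0.892, -1.605]
force: [-1.3, -0.0, 7.1]
width: 0.126
```

>>> arm_command(motion=[[0,-20,0,0,0,0,0],[0,-55,0,0,0,0,0],[0,-60,0,0,-9.8,0,0],[0,-60,0,0,-9.8,0,0],[0,-60,0,0,-9.8,0,0]])

```text
clock: 5.65
position: [0.4477, -0.0738, 0.4526]
ee_rot: [1.236, 1.192, -1.238]
force: [0.7, -1.1, -3.8]
width: 0.131
```

>>> arm_command(motion=[[0,-50,0,0,-9.8,0,0],[0,-15,0,0,-9.8,0,0],[0,0,0,0,-9.8,0,0],[0,0,0,0,-9.8,0,0],[0,0,0,0,-10,0,0]])

```text
clock: 6.28
position: [0.448, -0.0738, 0.5153]
ee_rot: [0.586, 1.491, -0.587]
force: [0.2, 0.8, -3.5]
width: 0.127
```

```bash
cat > to.py <<'E'
from h import *
import sys
# tool shift to reach target x y z and yaw (deg) of tool y
s=arm.observe();M=R.from_rotvec(s["ee_rot"]).as_matrix();t=np.array([float(a) for a in sys.argv[1:4]])
print("width",s["width"],"pos",s["position"],"yaw",np.degrees(np.arctan2(M[1,1],M[0,1])),"tilt",M[2],"F",s["force"])
print("shift mm",np.round(M.T@(t-s["position"])*1000,1),s["joints"].round(2))
E
python3 to.py .585 .117 .52
```

```text
width 0.12722369172101256 pos [ 0.44800658 -0.07384784  0.51527483] yaw 47.04841672256591 tilt [-9.99999090e-01 -1.01349707e-03 -8.90255091e-04] F [ 0.16234288  0.77817229 -3.48652128]
shift mm [ -4.9 233.  -29.8] [ 0.48  0.11 -0.47  1.75  0.05  1.29 -0.76]
```

>>> arm_command(motion=[[0,-5,50,-7.5,0,0,0],[0,0,60,-7.5,0,0,0],[0,0,60,-7.5,0,0,0],[0,0,50,-7.3,0,0,0],[0,0,13,0,0,0,0]])

```text
clock: 6.9
position: [0.587, 0.1195, 0.5194]
ee_rot: [0.588, 1.493, -0.587]
force: [0.3, -0.3, -3.2]
width: 0.129
```

>>> arm_command(motion=[[0,0,0,0,0,0,0],[0,0,0,0,0,0,0]])

```text
clock: 7.15
position: [0.5862, 0.1148, 0.5205]
ee_rot: [0.591, 1.489, -0.593]
force: [-0.2, -0.2, -2.8]
width: 0.131
```

```bash
python3 - <<'E'
from h import *
np.set_printoptions(precision=4,suppress=True)
im,T=wrist();save(im,"w2");P=cloud(im,T);np.savez("w2",P=P,F=im["frame"])
for t in ("top_row","bottom_row","post","tray_hooks","tray_rib"): print(t,[(np.round(d["point"],4).tolist(),round(d["p"],2)) for d in pinpoint("wrist",t)[:3]])
E
python3 to.py .585 .117 .52
```

```text
top_row [([0.6561, 0.2011, 0.2139], 0.6)]
bottom_row [([0.6598, 0.2013, 0.0815], 0.62)]
post [([0.6595, 0.1965, 0.0069], 0.76), ([0.7127, 0.0933, 0.0025], 0.21)]
tray_hooks [([0.6282, 0.1609, 0.3718], 0.61), ([0.6353, -0.2827, 0.0462], 0.39)]
tray_rib [([0.588, 0.1119, 0.3646], 0.84), ([0.6598, 0.1988, 0.2112], 0.7)]
width 0.12606032188710356 pos [0.58637842 0.11555027 0.5210338 ] yaw 46.66230279343087 tilt [-9.99999833e-01  1.02486157e-04  5.67985910e-04] F [-0.15779176  0.15811332 -4.44510823]
shift mm [ 1.   0.1 -2. ] [ 0.1   0.38 -0.57  1.42  0.2   1.4  -1.22]
```

View pics/w2.png

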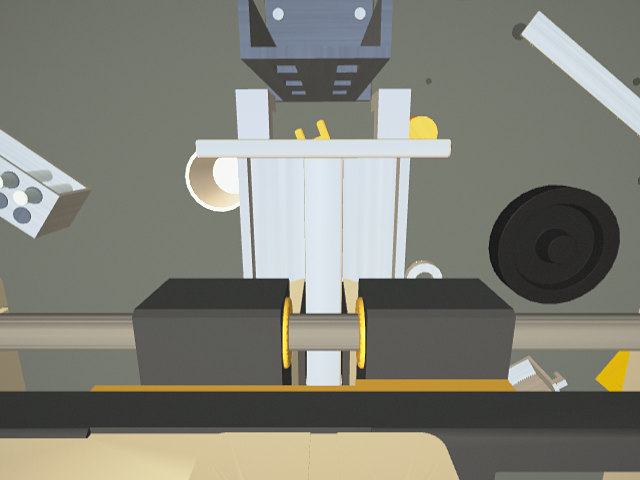

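The back plate in hand is at row 148 and its hooks at columns 253 and 394. The post's face and slots show behind it at (315,75). I'll fit both from this cloud.

```bash
cat > rel.py <<'E'
from h import *
import sys
np.set_printoptions(precision=4,suppress=True)
P=np.load(sys.argv[1]+".npz")["P"]; z=P[...,2]
s=arm.observe(); zt=s["position"][2]-.195
def fr(yaw,o): c,s=np.cos(yaw),np.sin(yaw); return (P[...,:2]-o)@np.array([[c,-s],[s,c]])
yaw=np.radians(47); o=np.array([.66,.198])
for i in range(8):
    L=fr(yaw,o); f=(abs(L[...,0])<(.012 if i<2 else .004))&(abs(L[...,1])<.05)&(z>.1)&(z<.252)
    k=np.polyfit(L[f][:,1],L[f][:,0],1); yaw-=np.arctan(k[0])
    top=(abs(z-.26)<.004)&(abs(L[...,0])<.05)&(abs(L[...,1])<.06)
    y=(L[top][:,1].min()+L[top][:,1].max())/2
    o=o+np.median(L[f][:,0])*np.array([np.cos(yaw),np.sin(yaw)])+y*np.array([-np.sin(yaw),np.cos(yaw)])
A=np.c_[L[f][:,0],np.ones(f.sum())]
kz=np.polyfit(z[f],L[f][:,0],1)
print("post",o,"yaw",np.degrees(yaw),f.sum(),"top y ext",L[top][:,1].min(),L[top][:,1].max(),"topx",L[top][:,0].min(),L[top][:,0].max(),"z",z[top].mean(),"lean",kz[0],"face y",L[f][:,1].min(),L[f][:,1].max())
# slots: points in face band region that are deeper => estimate from holes in face mask by rows
for zz in (.16,.225):
    b=f&(abs(z-zz)<.006); ys=np.sort(L[b][:,1]); g=np.diff(ys); i=np.argsort(g)[-2:]; print("slot gaps y at z",zz,[(ys[j].round(4),ys[j+1].round(4)) for j in i])
# bracket in the hand, in tool axes
M=R.from_rotvec(s["ee_rot"]).as_matrix(); B=(P-s["position"])@M  # tool coords
near=(abs(B[...,0]-.129)<.006)&(abs(B[...,1]-.0655)<.012)&(abs(B[...,2])<.05)
q=B[near]; kb=np.polyfit(q[:,2],q[:,1],1)
print("bp tool: x",np.median(q[:,0]),"y",np.percentile(q[:,1],[1,50,99]),"z",q[:,2].min(),q[:,2].max(),"slope deg",np.degrees(np.arctan(kb[0])),near.sum(), "x slope",np.degrees(np.polyfit(q[:,2],q[:,0],1)[0]))
rb=(abs(B[...,0]-.14)<.004)&(B[...,1]<.058)&(B[...,1]>.0)&(abs(B[...,2])<.012)
q=B[rb]; print("rib tool: pitch deg",np.degrees(np.polyfit(q[:,1],q[:,0],1)[0]),"yaw",np.degrees(np.polyfit(q[:,1],q[:,2],1)[0]),"z",q[:,2].min(),q[:,2].max(),"x",q[:,0].mean(),rb.sum())
hk=(abs(B[...,0]-.135)<.006)&(B[...,1]>.072)&(B[...,1]<.09)&(abs(B[...,2])<.03); q=B[hk]; print("hooks x",np.median(q[:,0]),"z",q[q[:,2]<0][:,2].min(),q[q[:,2]<0][:,2].max(),q[q[:,2]>0][:,2].min(),q[q[:,2]>0][:,2].max(),"y max",q[:,1].max())
E
python3 rel.py w2
```

```text
post [0.6594 0.1989] yaw 46.97419095954197 3537 top y ext -0.04212061903652832 0.042120619036526634 topx -0.0005020441171646521 0.029573427671359762 z 0.26011000550507074 lean -0.0021050799518247906 face y -0.042028909313822124 0.042160810341511874
slot gaps y at z 0.16 [(np.float64(-0.027), np.float64(-0.013)), (np.float64(0.0128), np.float64(0.027))]
slot gaps y at z 0.225 [(np.float64(0.0128), np.float64(0.0269)), (np.float64(-0.027), np.float64(-0.0128))]
bp tool: x 0.13098516750437134 y [0.0613 0.0638 0.0661] z -0.03498562248624473 0.03504665501281919 slope deg 0.13344211565043504 4679 x slope -0.003926798248334727
rib tool: pitch deg 0.07634530877531087 yaw -0.0856144463624418 z -0.010057284970015434 0.010475447884335074 x 0.14184255592607967 5469
hooks x 0.1379287508519183 z -0.024483638482863574 -0.015226127871118112 0.015433313044521647 0.02488042820677923 y max 0.07978506182549076
```

```bash
python3 - <<'E'
from h import *
s=arm.observe();M=R.from_rotvec(s["ee_rot"]).as_matrix()
for c in("side","top"):
    im=get_image(c);P=cloud(im);B=(P-s["position"])@M;ok=im["range_z"]>0
    for a in range(-60,140,20):
        m=ok&(B[...,0]*1000>a)&(B[...,0]*1000<=a+20)&(abs(B[...,2])<.12)&(abs(B[...,1])<.13)
        if m.sum()>5: print(c,a,m.sum(),"y",np.percentile(B[m][:,1],[0,2,50,98,100]).round(3),"z",np.percentile(B[m][:,2],[1,99]).round(3))
    if c=="side":
        j=np.argwhere(ok&(np.linalg.norm(B,axis=-1)<.2));a,b=j.min(0)-10,j.max(0)+10
        cv2.imwrite("pics/c1.png",cv2.resize(im["frame"][max(a[0],0):b[0],max(a[1],0):b[1],::-1],None,fx=3,fy=3))
E
```

```text
side -60 542 y [-0.039 -0.036  0.007  0.04   0.041] z [-0.042 -0.004]
side -40 592 y [-0.042 -0.038  0.007  0.042  0.043] z [-0.044  0.003]
side -20 268 y [-0.04  -0.031  0.005  0.038  0.043] z [-0.043 -0.004]
side 0 812 y [-0.037 -0.035  0.005  0.037  0.038] z [-0.052  0.005]
side 20 302 y [-0.032 -0.021  0.002  0.023  0.037] z [-0.053 -0.008]
side 40 315 y [-0.023 -0.021  0.006  0.026  0.027] z [-0.053  0.002]
side 60 1016 y [-0.036 -0.033  0.005  0.036  0.037] z [-0.096  0.088]
side 80 619 y [-0.036 -0.035  0.025  0.037  0.037] z [-0.094  0.082]
side 100 236 y [-0.036 -0.034  0.008  0.037  0.037] z [-0.089  0.082]
side 120 183 y [0.028 0.033 0.067 0.081 0.081] z [-0.036  0.032]
top 60 876 y [-0.036 -0.035  0.004  0.037  0.039] z [-0.092  0.096]
top 80 71 y [-0.036 -0.036 -0.028 -0.021 -0.021] z [0.05  0.092]
top 100 11 y [-0.035 -0.035 -0.034 -0.021 -0.02 ] z [0.054 0.087]
```

View pics/c1.png

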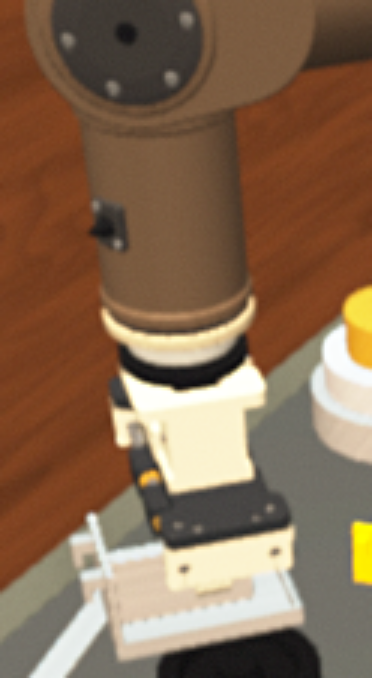

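The side crop shows no camera body. Nothing reaches more than 43 mm ahead of the tool axis except the tray, which is held level, so the post will clear. I'll descend in front of it.

```bash
python3 to.py .5894 .1239 .242
```

```text
width 0.12449620839686278 pos [0.58645138 0.11588853 0.52089591] yaw 46.69345111217791 tilt [-9.99999952e-01  3.81658767e-05  3.08564638e-04] F [-0.5463803  -0.02763646 -3.17462768]
shift mm [278.9   7.8  -3.4] [ 0.1   0.38 -0.57  1.42  0.2   1.4  -1.22]
```

>>> arm_command(motion=[[0,50,4,-3.4,-0.3,0,0],[0,60,4,0,0,0,0],[0,60,0,0,0,0,0],[0,60,0,0,0,0,0],[0,40,0,0,0,0,0]])

```text
clock: 8.18
position: [0.5889, 0.1238, 0.248]
ee_rot: [0.586, 1.492, -0.588]
force: [0.8, 0.0, -3.3]
width: 0.125
```

>>> arm_command(motion=[[0,9,0,0,0,0,0],[0,0,0,0,0,0,0],[0,0,0,0,0,0,0]])

```text
clock: 8.55
position: [0.5905, 0.1248, 0.2439]
ee_rot: [0.588, 1.487, -0.585]
force: [-0.2, 0.7, -2.6]
width: 0.13
```

```bash
python3 to.py .5896 .1241 .242;  python3 - <<'E'
from h import *
im,T=wrist();P=cloud(im,T);np.savez("w3",P=P,F=im["frame"])
E
python3 rel.py w3|grep -v slot
```

```text
width 0.12973565138775037 pos [0.59049401 0.12479097 0.24386487] yaw 47.00895958539943 tilt [-0.99999383  0.00299637  0.00183299] F [-0.15381492  0.66422537 -2.5638716 ]
shift mm [ 1.9 -1.1 -0.2] [ 0.04  0.63 -0.49  1.76  0.38  0.84 -1.38]Traceback (most recent call last):
  File "rel.py", line 12, in <module>
    y=(L[top][:,1].min()+L[top][:,1].max())/2
       ~~~~~~~~~~~~~~~^^
    return umr_minimum(a, axis, None, out, keepdims, initial, where)
ValueError: zero-size array to reduction operation minimum which has no identity
```

>>> arm_command(motion=[[0,1.5,8,0,0,0,0],[0,0,8,0,0,0,0],[0,0,8,0,0,0,0],[0,0,6,0,0,0,0],[0,0,0,0,0,0,0]])

```text
clock: 9.22
position: [0.6103, 0.1469, 0.2401]
ee_rot: [0.586, 1.49, -0.586]
force: [-0.1, 0.6, -3.7]
width: 0.131
```

```bash
python3 to.py .6142 .1504 .242
```

```text
width 0.13066778273110197 pos [0.61025394 0.14691555 0.24011581] yaw 47.050115293402314 tilt [-9.99999940e-01  2.54191103e-04 -2.35967445e-04] F [-0.06963981  0.63073352 -3.67353667]
shift mm [-1.9  5.2  0.5] [-0.    0.66 -0.48  1.7   0.38  0.87 -1.4 ]
```

>>> arm_command(motion=[[0,-1,3,0,0,0,0],[0,0,3,0,0,0,0],[0,0,0.5,0,0,0,0],[0,0,0,0,0,0,0]])

```text
clock: 9.72
position: [0.6137, 0.15, 0.2408]
ee_rot: [0.585, 1.492, -0.59]
force: [-4.2, -3.7, -0.8]
width: 0.128
```

```bash
python3 to.py .6142 .1504 .229
```

```text
width 0.1275369526984224 pos [0.61370552 0.149996   0.24076431] yaw 46.974679420415164 tilt [-9.99993671e-01 -3.53766566e-03 -3.77814505e-04] F [-4.15133574 -3.69854784 -0.76156809]
shift mm [11.8  0.7  0.1] [-0.01  0.67 -0.48  1.69  0.38  0.88 -1.4 ]
```

>>> arm_command(motion=[[0,4,-0.8,0,0,0,0],[0,4,0,0,0,0,0],[0,3,0,0,0,0,0],[0,2,0,0,0,0,0],[0,0,0,0,0,0,0]])

```text
clock: 10.35
position: [0.6136, 0.1498, 0.2285]
ee_rot: [0.586, 1.49, -0.588]
force: [-5.6, -5.7, 4.8]
width: 0.128
```

```bash
python3 to.py .6142 .1504 .229
```

```text
width 0.12771079460628898 pos [0.61360459 0.14984517 0.22846751] yaw 46.98598831866788 tilt [-9.99998490e-01 -1.71214486e-03  2.96115474e-04] F [-5.58305867 -5.68909909  4.8236769 ]
shift mm [-0.5  0.8  0.1] [-0.01  0.68 -0.47  1.7   0.39  0.86 -1.41]
```

>>> arm_command(motion=[[0,2,0,0,0,0,0],[0,1.5,0,0,0,0,0],[0,0,0,0,0,0,0]])

```text
clock: 10.72
position: [0.6132, 0.1495, 0.2259]
ee_rot: [0.585, 1.49, -0.59]
force: [-11.6, -8.5, 15.7]
width: 0.131
```

```bash
python3 - <<'E'
from h import *
np.set_printoptions(precision=4,suppress=True)
s=arm.observe();print(s["position"],s["force"])
im,T=wrist();P=cloud(im,T);save(im,"w4")
c,s_=np.cos(np.radians(46.97)),np.sin(np.radians(46.97));L=(P[...,:2]-[.6594,.1989])@np.array([[c,-s_],[s_,c]]);z=P[...,2]
b=(L[...,0]>-.012)&(L[...,0]<.003)&(abs(L[...,1])<.036)&(z>.09)&(z<.12)
print("bp z",np.median(z[b]),b.sum(),"expect .098; x",np.percentile(L[b][:,0],[2,50,98]))
r=(abs(L[...,1])<.008)&(z>.075)&(z<.1)&(L[...,0]<-.01)&(L[...,0]>-.1); q=L[r]
print("rib z",np.median(z[r]),"expect .087, pitch",np.degrees(np.polyfit(q[:,0],z[r],1)[0]),r.sum())
E
```

```text
[0.6132 0.1495 0.2259] [-11.5858  -8.4975  15.7325]
bp z 0.09787457578087368 5997 expect .098; x [-0.0071 -0.0041 -0.0004]
rib z 0.0859997008202536 expect .087, pitch -0.30450182382617325 7170
```

>>> arm_command(motion=[[0,-2.5,-0.5,0,0,0,0],[35,0,0,0,0,0,0],[35,0,0,0,0,0,0],[35,0,0,0,0,0,0],[35,0,0,0,0,0,0]])

```text
clock: 11.4
position: [0.6137, 0.1503, 0.2272]
ee_rot: [0.587, 1.49, -0.586]
force: [-0.2, 0.7, -0.9]
width: 0.379
```

>>> arm_command(motion=[[35,-10,0,0,0,0,0],[35,-40,0,0,0,0,0],[35,-60,0,0,0,0,0],[35,-60,0,0,0,0,0],[35,-10,0,0,0,0,0]])

```text
clock: 12.02
position: [0.6141, 0.1511, 0.413]
ee_rot: [0.59, 1.483, -0.582]
force: [-0.4, -0.3, -0.5]
width: 0.385
```

```bash
cat > hung.py <<'E'
from h import *
import sys
np.set_printoptions(precision=4,suppress=True)
h=float(sys.argv[1]);nm=sys.argv[2]
s=arm.observe();print(s["position"],s["force"],s["width"])
im,T=wrist();P=cloud(im,T);save(im,nm)
c,s_=np.cos(np.radians(46.97)),np.sin(np.radians(46.97));L=(P[...,:2]-[.6594,.1989])@np.array([[c,-s_],[s_,c]]);z=P[...,2]
b=(L[...,0]>-.012)&(L[...,0]<.003)&(abs(L[...,1])<.036)&(abs(z-h-.016)<.015)
print("bp z",np.median(z[b]),b.sum(),"expect",h+.016,"roll",np.degrees(np.polyfit(L[b][:,1],z[b],1)[0]),"x",np.percentile(L[b][:,0],[2,50,98]),"y",np.percentile(L[b][:,1],[1,99]))
r=(abs(L[...,1])<.008)&(abs(z-h-.005)<.012)&(L[...,0]<-.01)&(L[...,0]>-.1); q=L[r]
print("rib z",np.median(z[r]),"expect",h+.005,"pitch",np.degrees(np.polyfit(q[:,0],z[r],1)[0]),"yaw",np.degrees(np.polyfit(q[:,0],q[:,1],1)[0]),r.sum())
E
python3 hung.py .082 w5; python3 to.py .567 -.269 .405
```

```text
[0.6141 0.1511 0.413 ] [-0.4413 -0.33   -0.4763] 0.3850579816765376
bp z 0.09746359312263647 862 expect 0.098 roll 0.10750339801476795 x [-0.0111 -0.0056 -0.0022] y [-0.0339  0.034 ]
rib z 0.08432477574342367 expect 0.08700000000000001 pitch 3.1565242094560215 yaw -0.2926444042639776 1635
width 0.3831163629604018 pos [0.61396386 0.15072208 0.41180792] yaw 47.02115704200023 tilt [-0.99997853  0.0056285   0.00335568] F [-0.14528629 -0.28734755 -0.32365687]
shift mm [   5.7 -339.1  251.8] [ 0.03  0.5  -0.55  1.51  0.27  1.2  -1.31]
```

View pics/w5.png

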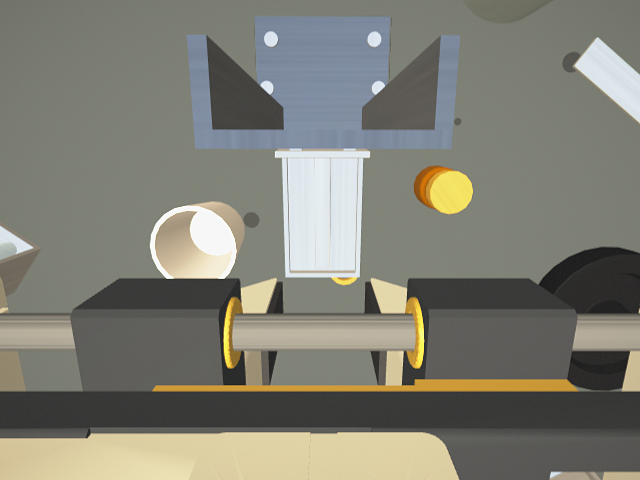

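The tray hangs at (322,215) with its back plate at the post. The cup at (200,245) and the jar at (440,190) are untouched. The tray is fully home: its back-plate top measures 97.5 mm against 98 expected. It droops about 3°, which the 2.5 mm play explains. Next is the fork.

>>> arm_command(motion=[[35,0,-47.5,36,0,0,0],[35,0,-48.5,36,0,0,0],[35,0,-48.5,36,0,0,0],[35,0,-48.5,36,0,0,0],[35,0,-48.5,36,0,0,0]])

```text
clock: 12.7
position: [0.5797, -0.1512, 0.4061]
ee_rot: [0.586, 1.492, -0.587]
force: [0.7, 0.8, 0.4]
width: 0.381
```

>>> arm_command(motion=[[35,2,-48.5,36,0,0,0],[35,2,-48.5,36,0,0,0],[35,2,0,0,10,0,0],[35,0,0,0,10,0,0],[35,0,0,0,10,0,0]])

```text
clock: 13.32
position: [0.5667, -0.2695, 0.3997]
ee_rot: [0.992, 1.335, -0.993]
force: [0.1, 0.0, -0.9]
width: 0.38
```

>>> arm_command(motion=[[35,0,0,0,10,0,0],[35,0,0,0,10,0,0],[35,0,0,0,5.4,0,0],[35,0,0,0,0,0,0],[35,0,0,0,0,0,0]])

```text
clock: 13.95
position: [0.567, -0.2692, 0.4006]
ee_rot: [1.314, 1.139, -1.315]
force: [0.0, 0.5, -0.2]
width: 0.383
```

```bash
python3 m.py fork w6; python3 fit.py w6 .567 -.27 -8.4;python3 to.py .567 -.269 .195
python3 - <<'E'
import numpy as np
d=np.load("w6.npz");P=d["P"];m=(abs(P[...,2]-.055)<.003)&(np.hypot(P[...,0]-.567,P[...,1]+.27)<.05);print("rgb",np.median(d["F"][m],0))
E
```

```text
13.95 [ 0.567  -0.2692  0.4006] [[-0.0010661778810774347, 0.9896626587695811, -0.14341089603600304], [0.0003614774090375805, -0.1434105867610619, -0.9896632118750956], [-0.9999993662992035, -0.0011069968253441531, -0.00020483949819632974]] [ 0.5287  0.4596 -0.2515  1.5533  0.1215  1.1452 -1.4628] [ 0.023   0.4987 -0.1531]
cam [ 0.633  -0.2792  0.3809] [-0.2488  0.037  -0.9679]
fork_rib [([0.5645, -0.2665, 0.0366], 0.77)]
fork_hooks [([0.7206, -0.3359, 0.0504], 0.89), ([0.6366, -0.2827, 0.0463], 0.56)]
rib z 0.055217087935341656 n 1466 552 rib y ext -0.005999897933513808 0.005999898003242222 x ext -0.026879958495888333 0.057988183614408294 bp x 0.06298823132406749 0.06797753727972364 bp y -0.031702929389165496 0.03188220075015622 bp z 0.06618593974795788 skew deg 0.02153710257190976
g [ 0.5685 -0.2677] yaw deg -11.22298874163273
width 0.3803802439027762 pos [ 0.56709906 -0.26938205  0.40096016] yaw -8.321806907431542 tilt [-9.99999920e-01 -3.62422060e-04 -1.66597786e-04] F [-0.27023801  0.18126805 -0.04338892]
shift mm [ 2.06e+02 -1.00e-01 -3.00e-01] [ 0.53  0.46 -0.25  1.55  0.12  1.15 -1.46]
rgb [230. 237. 242.]
```

>>> arm_command(motion=[[40,30,1.1,-1.9,2.9,0,0],[40,60,0,0,0,0,0],[40,60,0,0,0,0,0],[40,38,0,0,0,0,0],[40,18,0,0,0,0,0]])

```text
clock: 14.72
position: [0.5678, -0.2674, 0.193]
ee_rot: [1.352, 1.113, -1.354]
force: [0.5, 0.1, -0.3]
width: 0.433
```

>>> arm_command(motion=[[40,0,0,0,0,0,0],[0,0,0,0,0,0,0],[0,0,0,0,0,0,0],[0,0,0,0,0,0,0],[0,0,0,0,0,0,0]], newtons=50)

```text
clock: 15.35
position: [0.5688, -0.2677, 0.1962]
ee_rot: [1.353, 1.108, -1.352]
force: [-0.9, 0.5, 6.6]
width: 0.128
```

>>> arm_command(motion=[[0,-20,0,0,0,0,0],[0,-55,0,0,0,0,0],[0,-60,0,0,0,0,0],[0,-60,0,0,-9.7,0,0],[0,-60,0,0,-9.7,0,0]])

```text
clock: 15.98
position: [0.5678, -0.2672, 0.4532]
ee_rot: [1.1, 1.275, -1.1]
force: [0.6, -0.5, -2.9]
width: 0.128
```

>>> arm_command(motion=[[0,-50,0,0,-9.7,0,0],[0,-20,0,0,-9.7,0,0],[0,0,0,0,-9.7,0,0],[0,0,0,0,-9.7,0,0],[0,0,0,0,0,0,0]])

```text
clock: 16.6
position: [0.568, -0.2675, 0.5208]
ee_rot: [0.589, 1.49, -0.589]
force: [-0.1, 0.9, -4.5]
width: 0.13
```

```bash
python3 to.py .5866 .1209 .52
```

```text
width 0.12971221486993803 pos [ 0.56796916 -0.26754306  0.52076119] yaw 46.85944716784391 tilt [-9.99999923e-01 -2.48870947e-04 -3.02197378e-04] F [-0.13360103  0.92580241 -4.47356762]
shift mm [   0.8  296.2 -252. ] [ 0.66  0.42 -0.47  1.35  0.19  1.42 -0.55]
```

>>> arm_command(motion=[[0,0,42.5,-36,0,0,0],[0,0,42.5,-36,0,0,0],[0,0,42.5,-36,0,0,0],[0,0,42.5,-36,0,0,0],[0,0,42.5,-36,0,0,0]])

```text
clock: 17.23
position: [0.5817, 0.0122, 0.5207]
ee_rot: [0.592, 1.488, -0.592]
force: [1.6, -0.0, -4.1]
width: 0.131
```

>>> arm_command(motion=[[0,0,42.5,-36,0,0,0],[0,0,41.2,-36,-0.1,0,0],[0,0,0,0,0,0,0],[0,0,0,0,0,0,0]])

```text
clock: 17.73
position: [0.5866, 0.1208, 0.5203]
ee_rot: [0.588, 1.489, -0.589]
force: [0.5, 0.4, -3.1]
width: 0.131
```

```bash
python3 - <<'E'
from h import *
im,T=wrist();P=cloud(im,T);np.savez("w7",P=P,F=im["frame"]);save(im,"w7")
E
python3 rel.py w7; python3 to.py .5866 .1209 .52
```

```text
post [0.6595 0.1989] yaw 46.93070269100259 3136 top y ext -0.042182294562824116 0.04218229456282411 topx -0.00047255166063296265 0.0337205145181506 z 0.2601501447614353 lean -0.0018177292347163563 face y -0.04204624537873167 0.04210100851041836
slot gaps y at z 0.16 [(np.float64(-0.0269), np.float64(-0.013)), (np.float64(0.0127), np.float64(0.0269))]
slot gaps y at z 0.225 [(np.float64(-0.0269), np.float64(-0.0129)), (np.float64(0.013), np.float64(0.027))]
bp tool: x 0.12998151214398412 y [0.0627 0.0652 0.0675] z -0.03328008597617072 0.03080839745835144 slope deg 0.00862214990613025 4419 x slope 0.015162203401199949
rib tool: pitch deg -0.06835057832455026 yaw -0.1265832922356845 z -0.011300767623440594 0.009330931280870397 x 0.1409012689827042 5300
hooks x 0.13690634027167617 z -0.025892671583510295 -0.016402985680496373 0.014180256974226115 0.023577591719782045 y max 0.08115086717579545
width 0.12715527708013777 pos [0.58682341 0.11987168 0.5202336 ] yaw 46.825167233419734 tilt [-9.99999319e-01 -9.87689653e-04  6.21200333e-04] F [-5.21362021e-01 -8.50580485e-04 -4.06429337e+00]
shift mm [ 0.2  0.6 -0.9] [ 0.11  0.39 -0.59  1.42  0.22  1.4  -1.23]
```

>>> arm_command(motion=[[0,40,3.5,0.8,-0.1,0,0],[0,60,0,0,0,0,0],[0,40,0,0,0,0,0],[0,9,0,0,0,0,0],[0,0,0,0,0,0,0]])

```text
clock: 18.4
position: [0.5903, 0.1221, 0.372]
ee_rot: [0.587, 1.489, -0.587]
force: [-0.2, 0.6, -3.7]
width: 0.13
```

>>> arm_command(motion=[[0,0,0,0,0,0,0],[0,0,0,0,0,0,0]])

```text
clock: 18.65
position: [0.5901, 0.123, 0.3729]
ee_rot: [0.587, 1.488, -0.584]
force: [-0.3, -0.0, -4.0]
width: 0.126
```

```bash
python3 to.py .5897 .1224 .371
```

```text
width 0.12558756107577052 pos [0.59014799 0.1230386  0.37286363] yaw 47.09777738342887 tilt [-0.99999656  0.00212327  0.00153937] F [-0.28446791 -0.0386835  -3.95542386]
shift mm [ 1.9 -0.8  0.1] [ 0.1   0.49 -0.57  1.64  0.29  1.1  -1.3 ]
```

>>> arm_command(motion=[[0,1.3,8,0,0,0,0],[0,0,8,0,0,0,0],[0,0,8,0,0,0,0],[0,0,6,0,0,0,0],[0,0,0,0,0,0,0]])

```text
clock: 19.27
position: [0.6104, 0.1455, 0.3698]
ee_rot: [0.585, 1.491, -0.585]
force: [-0.5, -0.8, -4.4]
width: 0.13
```

```bash
python3 to.py .6142 .1487 .371
```

```text
width 0.13041129372241878 pos [0.6103893  0.14546104 0.36975424] yaw 47.15770904993093 tilt [-9.99999946e-01  1.20355863e-04 -3.05244626e-04] F [-0.546463   -0.78049259 -4.38329801]
shift mm [-1.2  5.   0.6] [ 0.05  0.53 -0.56  1.58  0.3   1.12 -1.33]
```

>>> arm_command(motion=[[0,-0.8,3,0,0,0,0],[0,0,3,0,0,0,0],[0,0,0.5,0,0,0,0],[0,0,0,0,0,0,0]])

```text
clock: 19.77
position: [0.6142, 0.1491, 0.3705]
ee_rot: [0.584, 1.491, -0.587]
force: [-3.9, -3.0, -2.7]
width: 0.128
```

>>> arm_command(motion=[[0,4,-0.8,0,0,0,0],[0,4,0,0,0,0,0],[0,3,0,0,0,0,0],[0,2,0,0,0,0,0],[0,0,0,0,0,0,0]])

```text
clock: 20.4
position: [0.614, 0.149, 0.3581]
ee_rot: [0.585, 1.49, -0.585]
force: [-3.9, -3.8, 1.5]
width: 0.129
```

```bash
python3 to.py .6142 .1487 .358; python3 hung.py .212 w8
```

```text
width 0.1293612968819774 pos [0.614024   0.14901672 0.35811384] yaw 47.11120464364348 tilt [-9.99999961e-01  4.32498940e-05  2.75328265e-04] F [-3.86296646 -3.8381978   1.49786428]
shift mm [ 0.1 -0.1  0.3] [ 0.04  0.55 -0.55  1.58  0.31  1.1  -1.34]
[0.614  0.149  0.3581] [-3.863  -3.8382  1.4979] 0.1293612968819774
bp z 0.22801300797964258 5294 expect 0.22799999999999998 roll -0.39934284496050265 x [-0.0112 -0.0033 -0.0004] y [-0.0318  0.0302]
rib z 0.2172597369250334 expect 0.217 pitch -1.9246234868616443 yaw -0.43509575311039456 7064
```

>>> arm_command(motion=[[0,2,0,0,0,0,0],[0,2,0,0,0,0,0],[0,0,0,0,0,0,0]])

```text
clock: 20.82
position: [0.6136, 0.1487, 0.3555]
ee_rot: [0.585, 1.489, -0.586]
force: [-11.5, -7.7, 15.6]
width: 0.13
```

>>> arm_command(motion=[[0,-2.5,-0.5,0,0,0,0],[35,0,0,0,0,0,0],[35,0,0,0,0,0,0],[35,0,0,0,0,0,0],[35,0,0,0,0,0,0]])

```text
clock: 21.45
position: [0.6138, 0.1488, 0.3562]
ee_rot: [0.585, 1.49, -0.585]
force: [0.3, 0.4, -0.7]
width: 0.381
```

>>> arm_command(motion=[[35,-10,0,0,0,0,0],[35,-40,0,0,0,0,0],[35,-60,0,0,0,0,0],[35,-60,0,0,0,0,0],[35,-10,0,0,0,0,0]])

```text
clock: 22.08
position: [0.6135, 0.1494, 0.542]
ee_rot: [0.589, 1.484, -0.58]
force: [0.1, 0.8, -0.0]
width: 0.384
```

>>> arm_command(motion=[[35,0,0,0,0,0,0],[35,0,0,0,0,0,0]])

```text
clock: 22.32
position: [0.6136, 0.1484, 0.5346]
ee_rot: [0.584, 1.492, -0.587]
force: [-0.4, 0.4, 0.3]
width: 0.384
```

```bash
python3 hung.py .212 w9; python3 - <<'E'
from h import *
im=get_image("side");save(im,"side9")
f=im["frame"][200:420,120:340,::-1];g=get_image("top");w=wrist()[0]["frame"][...,::-1]
cv2.imwrite("pics/c9.png",np.hstack([cv2.resize(f,(440,440)),cv2.resize(w[:330],(360,440))]))
for c in("top","side"):
    for t in("cup","jar","spanner_a","flywheel","carrier","oilcan","bearing","tray_rib","fork_rib"): print(c,t,[(np.round(d["point"],3).tolist(),round(d["p"],2)) for d in pinpoint(c,t)[:2]])
E
```

```text
[0.6136 0.1484 0.5346] [-0.4379  0.4091  0.2589] 0.383847774967376
bp z 0.22736427649307672 923 expect 0.22799999999999998 roll 0.2752188181360087 x [-0.0112 -0.0054 -0.0006] y [-0.0317  0.0307]
rib z 0.21432131126312115 expect 0.217 pitch 3.1346352822623924 yaw 0.35436543528653663 1752
top cup []
top jar [([0.712, 0.097, 0.001], 0.56)]
top spanner_a [([0.475, -0.497, 0.001], 0.65)]
top flywheel [([0.342, 0.379, -0.002], 0.67), ([0.756, -0.13, -0.0], 0.65)]
top carrier [([0.341, 0.378, -0.001], 0.56)]
top oilcan [([0.386, -0.273, 0.006], 0.56)]
top bearing [([0.603, -0.057, 0.002], 0.67)]
top tray_rib [([0.341, 0.378, -0.002], 0.24)]
top fork_rib [([0.736, -0.4, 0.04], 0.88), ([0.241, -0.426, 0.035], 0.76)]
side cup [([0.529, 0.211, 0.003], 0.58)]
side jar [([0.714, 0.098, 0.002], 0.54), ([0.652, 0.199, 0.213], 0.35)]
side spanner_a [([0.476, -0.493, 0.001], 0.79), ([0.604, 0.133, 0.004], 0.68)]
side flywheel [([0.754, -0.132, -0.004], 0.8)]
side carrier [([0.34, 0.38, -0.0], 0.63)]
side oilcan [([0.387, -0.27, 0.003], 0.75)]
side bearing [([0.606, -0.054, 0.0], 0.76), ([0.615, 0.152, 0.063], 0.67)]
side tray_rib [([0.616, 0.152, 0.063], 0.74)]
side fork_rib [([0.61, 0.145, 0.194], 0.97), ([0.74, -0.402, 0.034], 0.86)]
```

View pics/c9.png

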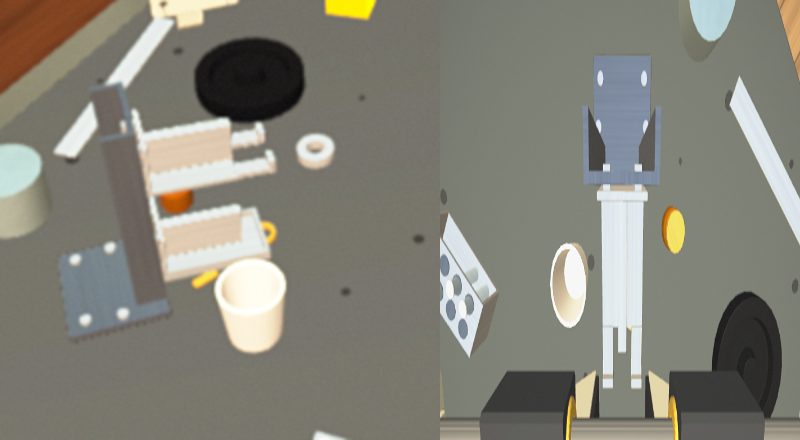

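Both brackets hang in their rows in the crop: the fork at about (205,155) and the tray at about (215,240). Their hooks are through the slots, and the gripper is clear above.

```bash
python3 -c "
from cell import arm
print(arm.sign_off())"
```

```text
the job is handed in; nothing more can be done
None
```

I hung the tray bracket in the bottom row first, then the steel fork bracket in the top row. I pressed each one down with about 16 N, let go, and handed the job in at about 23 s with the gripper well clear above.

- **Hooks home:** after release, the back-plate tops measured 97.5 mm (tray, 98 expected) and 227.4 mm (fork, 228 expected). Side-to-side tilt was at most 0.3°.
- **Level:** both brackets droop about 3° at the front after release. I take this to be the 2.5 mm hook play, since both droop by the same amount and gravity would bring it back.
- **Bystanders:** the cup, jar, flywheel, carrier, oil can and spanner_a were found within about 4 mm of where they started. The bearing was not measured at the start, but both cameras agree on where it is now. Spanner_b matched an early stray detection, at the same place before and after.
- **Missed detections:** in the last top view the networks did not find the cup, spanner_a (now under the tray) or the two hung brackets. The side view found all of them.

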